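Free the swing bolt of a glaze pot's lid

ROBOT

A 7-joint arm with a two-finger parallel gripper is mounted at the origin on the work surface. World frame = base frame: x ahead of the robot, y to its left, z up, the work surface at z = 0. Lengths are in mm, angles in rad, forces in N, time in s.
With the tool pointing down it reaches from about 400 to 875 mm from the base axis. Payload 4.4 kg.
Tool frame: the origin (TCP) lies at the very end of the fingers, on their centre line; the grasp point (between the pads) lies 19 mm behind it; z points along the fingers, y is the direction in which the jaws open and shut (so a half turn about z gives the same grasp; the last joint's range is limited). The gripper opens to 85 mm and grips with 20 to 120 N. Pads are 22 mm wide; open, the fingers measure 114 mm over their backs; the gripper's body (76 mm by 85 mm) begins 54 mm behind the grasp point. The pads swing forward as they close: fully open they stand 13 mm farther back than shut.
Start: joints at [1.252, 0.628, 0.038, 1.517, -0.027, 0.996, -0.02], TCP at [162.604, -629.347, 206.713] pointing down, gripper open.
Joint ranges: [-3.06, 3.06], [-0.37, 2.12], [-1.25, 1.32], [0.18, 2.47], [-1.1, 4.24], [0.23, 1.98], [-2.94, 2.94]. Speed limits (rad/s): [2.57, 2.57, 3.14, 3.14, 3.14, 3.14, 3.14].

INTERFACE

Orientations are given as [roll, pitch, yaw] about the fixed x, y, z axes, in that order (R = Rz(yaw) Ry(pitch) Rx(roll)).
In Python, from cell import ctrl gives the robot as it stands.
- The arm moves only by the shell command python3 -m crank 'ROWS' [OPENING]. ROWS is JSON, a list that holds one entry, the list of rows, each a list of 6 numbers: the shift along the tool's x, y, z in units of 30 mm (1.0 is 30 mm), then the turn, a rotation vector about the tool's x, y, z in units of 6 degrees (1.0 is 6 degrees). In form: [[[tx, ty, tz, rx, ry, rz], ...]]. A call has 1 to 12 rows; each row shifts and turns the pose as measured when the row begins, along the tool's axes as they then stand; what a row does not reach is not made up. A row lasts 1/12 s, in which the tool goes at most 41.7 mm and 7.16 degrees, less where a joint would pass 70% of its speed; a pose out of reach is approached as far as the arm can. A call is refused whole if a number of a shift passes 1 or a number of a turn 1, either way. A call with a gripper value outside its range is refused whole. OPENING is the gripper command: -1 is fully open, 1 is shut, values between are in proportion, set as the call begins (- or left out, the last holds). The fingers move at their own pace and stop on an object; the grip force is fixed at half the most. Time passes only in rows, so rows that do not move let the fingers close. It gives the time, the measured TCP pose, the force and the opening at its end, in the units of the state.
- ctrl.read_state(): the state, without advancing time (a new reading comes with each control period).
- ctrl.get_image(name): name is "scene" or "top"; returns a dict with "color" (384x512x3 uint8, red, green, blue), "depth" (384x512 float32, mm along the optical axis (not along the pixel's ray), 0 where there is no reading), "camera_matrix" (3x3 intrinsics, pixels), "R" (3x3) and "t" (3): a world point X has camera coordinates R X + t. Camera axes: x right, y down, z forward; pixel columns grow to the right and rows downward; lengths in mm; the calibration is good to about 2 mm. A picture is of the moment at which its call begins.
- ctrl.finish_job(): hands the job in, once; it reports no verdict.
Trained networks look in a picture, given as the dict that the camera call returned (one of the last four; its "shot" number tells which), for a name from the list of things; names that differ only in an ending like _2 or _b are one class to them, and where a whole thing is asked for, a point or a joint stands for the part that bears it (a point fixed in the world has none). Each returns a list of dicts, best first, with "conf" (0 to 1); they miss things now and then, are a little off and sometimes report something else, mostly with a low value. They report only what shows in the picture. A call takes as long as a camera call.
- ctrl.search_frame(query, picture): "extent" ([centre column, centre row, width, height] in pixels, round what is visible of it).
The state is a dict: "clock": time; "qpos": joint angles; "qd": joint speeds; "tau": joint torques, N m; "eef_pos": TCP position; "tool_rot": TCP orientation; "force": force on the tool from outside, world axes, zero at the start; "torque": the same for the moment, N m; "width": finger opening in mm.
Only numpy, scipy, OpenCV 4.12 (cv2) and the standard library are available. Lean on these libraries where they do the work, as an engineer would, in place of code of your own. Each camera call takes 0.05 s, during which the arm holds its last target. There are 200 camera calls.

TASK

Unlock the lid of the steel glaze pot. Back its wing nut off (anticlockwise from above) only as far as it takes for the nut's collar to clear the two lips of the slotted lug, feeling gently whether the bolt is free yet and not running the nut up to the end of its thread; then swing the eyebolt out of the slot and down, away from the lid, to at least 60 degrees from upright, and let go. Never force the nut against the lips or lean hard on the lid, and leave the bowls, tools and bottle where they are.

Things in the scene. Friction and masses are not known exactly. Their poses are not given: they have to be found in the camera images.
- wing_nut: Steel wing nut on the eyebolt. Origin on the bolt's axis at the nut's flat underside; z along the bolt, x along the wings. Collar 24 mm across, 5 high; hub 15 across up to 10; then two upright wings 10 mm thick (in y), 49 tip to tip, from 7 to 36 mm above the origin. Between them a gap where the bolt's 8 mm thick end shows. Turns with 0.12 N m of friction, stays where left.
- nut_grip (a point): Point on the nut's axis 28 mm above its underside, between the wings; turns and rises with the nut. Anticlockwise from above loosens: the nut rises 10 mm per full turn (coarse thread). It starts 0 to 2 mm above the lug's seat, differing each time; its collar clears the lips between about 4 and 5 mm; the thread's end, where it must not go, begins 6.5 mm above the seat.
- eyebolt (a joint): Swing of the eyebolt about its pivot: 0 upright in the slot, grows as it swings out, away from the lid; 1.57 level, stop at 1.75. The hinge is stiff (0.15 N m), so the bolt stays where left; pushing at the nut takes about 2 N. While the collar is behind the lips it stops within 2 degrees (2 to 4 mm at the wings); when nearly free it rides onto the lips and binds before 10 degrees.
- bolt_seat (a point): Point on the eyebolt's axis, 80 mm from its pivot, level with the lug's flat seat while the bolt is upright. Moves and turns with the bolt; z runs along the bolt to its threaded end, y along the hinge line, and -x away from the lid when upright (the swing direction). The bolt is 8 mm thick and ends 22 mm beyond this point.
- bolt_pivot (a point): The eyebolt's hinge point on the pot's front, 70 mm above the table, fixed to the pot. -x is the level direction away from the pot into which the bolt swings out and down; y is the hinge line.
- lid: Round aluminium lid, 188 mm across, shut. Origin on the pot's axis at the lid's underside; -x points to the slotted lug. Lid top and lug seat are 13 mm above the origin, 150 mm above the table. The bolt's axis is 118 mm from the lid's axis. Gauge, handle and valve, up to 50 mm tall, stand 25 mm and more beyond the lid's centre.
- lug_lips (a point): Middle of the lug's outer end at the level of its seat, 14 mm beyond the bolt's axis; fixed to the lid. The lug is 35 mm wide, 12 thick, with an 11 mm slot open at this end. On each side of the slot a lip 4 mm high and 3 mm thick stands on the seat along this end; it blocks the nut's collar from swinging out.
- bowl_chalk: Bystander: off-white bowl 84 mm across, 52 mm high; origin under its centre.
- bowl_moss: Bystander: olive bowl 76 mm across, 50 mm high; origin under its centre.
- bowl_teal: Bystander: blue-green bowl 76 mm across, 50 mm high; origin under its centre.
- bowl_clay: Bystander: orange-brown bowl 84 mm across, 48 mm high; origin under its centre.
- rib_tool: Bystander: spatula 170 mm long lying on the table.
- glaze_brush: Bystander: brush 170 mm long lying on the table.
- spray_bottle: Bystander: amber bottle with black spray head, 66 mm across, 170 mm high; origin under its centre.

How it is judged:
By the outcome, as a careful person would: the job done as asked, in the order asked, and still so for the second after the job is handed in, with the robot touching nothing.
It also fails if it takes over 67 s, if anything falls off the work surface, if the arm or the gripper's body presses on something with over 40 N, if the wrist force passes 120 N, or if a joint passes its speed limit or range.

## Working session

There is one attempt and no reset: what is moved stays moved. The work goes in short steps, Python scripts to look and compute and a shell command to move; the robot and the scene stay as the last step left them, time stands still between calls to the robot, and variables do not carry over. Pictures are saved under pics/ and viewed, about 8 in all and at most 12, crops included, and the job is handed in when it is done.

```bash
mkdir -p pics; ls; cat > h.py <<'E'
from cell import ctrl
import numpy as np, cv2
from scipy.spatial.transform import Rotation as Ro
def world(p,u,v,d):
    K=np.array(p["camera_matrix"]);c=np.linalg.inv(K)@np.array([u,v,1.])*d
    return np.array(p["R"]).T@(c-np.array(p["t"]))
def cloud(p):
    K=np.array(p["camera_matrix"]);d=np.asarray(p["depth"],float);v,u=np.indices(d.shape)
    c=np.stack([(u-K[0,2])/K[0,0]*d,(v-K[1,2])/K[1,1]*d,d],-1)
    w=(c-np.array(p["t"]))@np.array(p["R"]); w[d<=0]=np.nan
    return w
def save(p,n,box=None,s=1):
    im=p["color"][...,::-1]
    if box: im=im[box[1]:box[3],box[0]:box[2]]
    cv2.imwrite("pics/"+n,cv2.resize(np.ascontiguousarray(im),None,fx=s,fy=s,interpolation=cv2.INTER_CUBIC))
def st():
    s=ctrl.read_state()
    print({k:np.round(s[k],3).tolist() for k in ("clock","qpos","eef_pos","tool_rot","force","torque","width")})
    return s
E
python3 - <<'E'
from h import *
st()
for n in("scene","top"):
    p=ctrl.get_image(n);save(p,n+"0.png")
    w=cloud(p)
    for q in("wing_nut","lid","eyebolt","spray_bottle"):
        for r in ctrl.search_frame(q,p)[:2]:
            u,v=[int(round(x)) for x in r["extent"][:2]]
            print(n,q,round(r["conf"],2),np.round(r["extent"]),np.round(w[min(v,383),min(u,511)]))
E
cd pics; python3 -c "
import cv2,numpy as np
print(1)"
```

```text
pics
{'clock': 0.0, 'qpos': [1.252, 0.629, 0.038, 1.518, -0.027, 0.996, -0.02], 'eef_pos': [162.419, -628.654, 205.763], 'tool_rot': [-3.14, 0.0, 0.253], 'force': [0.181, 0.41, 0.449], 'torque': [0.028, 0.012, 0.041], 'width': 85.307}
scene wing_nut 0.62 [279. 190.  10.  20.] [560.  29. 179.]
scene lid 0.67 [271. 236.  82.  81.] [691.  64. 169.]
scene spray_bottle 0.9 [167. 158.  30.  54.] [ 496. -350.  111.]
top wing_nut 0.4 [228. 197.  18.   8.] [547.  23. 162.]
top wing_nut 0.23 [159. 266.  55.  44.] [358. 236.   5.]
top spray_bottle 0.82 [370. 228.  35.  25.] [ 472. -356.  123.]
top spray_bottle 0.32 [231. 197.  19.   9.] [546.  15. 169.]
1
```

View pics/scene0.png

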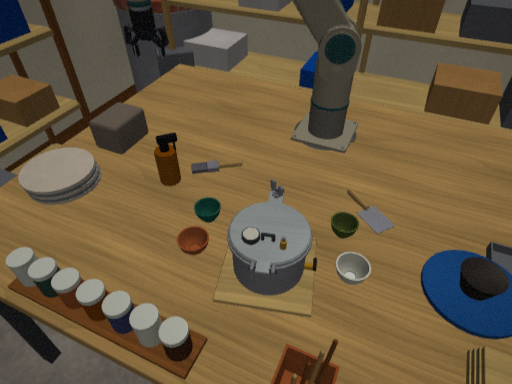

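View pics/top0.png

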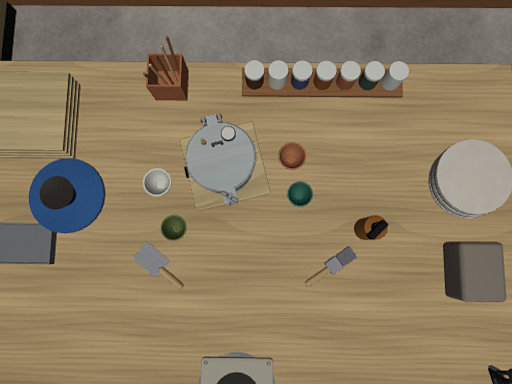

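Scene: pot in the middle with its nut at (277,190), on the robot's side. Top: nut at (230,197), lid centre near (221,157), hinge opposite at (212,121). Bowls are at (174,228), (300,194), (157,182) and (292,155).

```bash
python3 - <<'E'
from h import *
from scipy.optimize import least_squares
A=[];
for n in("scene","top"):
    p=ctrl.get_image(n);w=cloud(p);P=w.reshape(-1,3)
    save(p,n+"1.png",(235,165,315,225) if n=="scene" else (190,165,270,225),8)
    m=(abs(P[:,2]-150)<5)&(np.hypot(P[:,0]-660,P[:,1]-45)<150)
    Q=P[m]; 
    f=least_squares(lambda a:np.maximum(np.hypot(Q[:,0]-a[0],Q[:,1]-a[1])-94,0)+0.02*(np.hypot(Q[:,0]-a[0],Q[:,1]-a[1])),[660,45],loss="soft_l1",f_scale=2)
    print(n,"lid",f.x.round(1),len(Q),Q[:,2].mean())
    m=(P[:,2]>156)&(P[:,2]<200)&(np.hypot(P[:,0]-548,P[:,1]-20)<45)
    N=P[m];print(len(N),N.mean(0).round(1));print(N[np.argsort(N[:,1])].round(0).tolist()[:60])
    A.append(N)
E
```

```text
scene lid [669.7  50.4] 4060 149.78305879241393
145 [551.2  18.9 173.4]
[[540.0, -2.0, 185.0], [540.0, -2.0, 178.0], [541.0, -2.0, 175.0], [542.0, -2.0, 183.0], [536.0, -2.0, 185.0], [540.0, -0.0, 185.0], [542.0, 1.0, 175.0], [543.0, 1.0, 182.0], [544.0, 2.0, 186.0], [538.0, 2.0, 188.0], [544.0, 2.0, 179.0], [543.0, 2.0, 165.0], [544.0, 2.0, 173.0], [540.0, 3.0, 187.0], [546.0, 3.0, 171.0], [546.0, 3.0, 164.0], [543.0, 4.0, 186.0], [545.0, 5.0, 175.0], [546.0, 5.0, 182.0], [547.0, 6.0, 186.0], [541.0, 6.0, 188.0], [546.0, 6.0, 173.0], [547.0, 6.0, 180.0], [547.0, 6.0, 167.0], [547.0, 7.0, 164.0], [543.0, 7.0, 187.0], [548.0, 7.0, 158.0], [549.0, 7.0, 172.0], [545.0, 7.0, 185.0], [543.0, 7.0, 171.0], [544.0, 7.0, 182.0], [539.0, 8.0, 187.0], [546.0, 8.0, 180.0], [546.0, 8.0, 170.0], [545.0, 9.0, 156.0], [547.0, 9.0, 178.0], [548.0, 9.0, 169.0], [543.0, 9.0, 188.0], [548.0, 9.0, 165.0], [554.0, 9.0, 157.0], [544.0, 10.0, 186.0], [549.0, 10.0, 163.0], [544.0, 10.0, 175.0], [545.0, 10.0, 183.0], [549.0, 10.0, 157.0], [540.0, 11.0, 186.0], [546.0, 11.0, 174.0], [545.0, 11.0, 167.0], [547.
[... 927 characters left out ...]
0.0, 13.0, 156.0], [548.0, 14.0, 174.0], [543.0, 15.0, 168.0], [546.0, 15.0, 168.0], [541.0, 15.0, 163.0], [552.0, 15.0, 163.0], [539.0, 15.0, 157.0], [537.0, 15.0, 156.0], [555.0, 15.0, 161.0], [558.0, 16.0, 156.0], [545.0, 17.0, 174.0], [548.0, 17.0, 174.0], [551.0, 17.0, 169.0], [544.0, 18.0, 164.0], [537.0, 18.0, 159.0], [542.0, 18.0, 159.0], [555.0, 18.0, 158.0], [550.0, 20.0, 176.0], [545.0, 20.0, 173.0], [548.0, 20.0, 172.0], [544.0, 20.0, 161.0], [554.0, 21.0, 164.0], [542.0, 21.0, 160.0], [534.0, 21.0, 156.0], [539.0, 21.0, 157.0], [537.0, 21.0, 156.0], [558.0, 21.0, 158.0], [553.0, 22.0, 176.0], [548.0, 22.0, 174.0], [551.0, 23.0, 169.0], [539.0, 23.0, 161.0], [547.0, 23.0, 163.0]]
```

View pics/scene1.png

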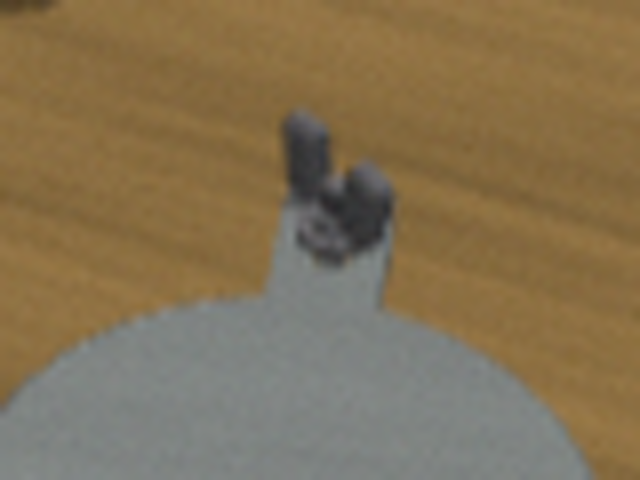

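View pics/top1.png

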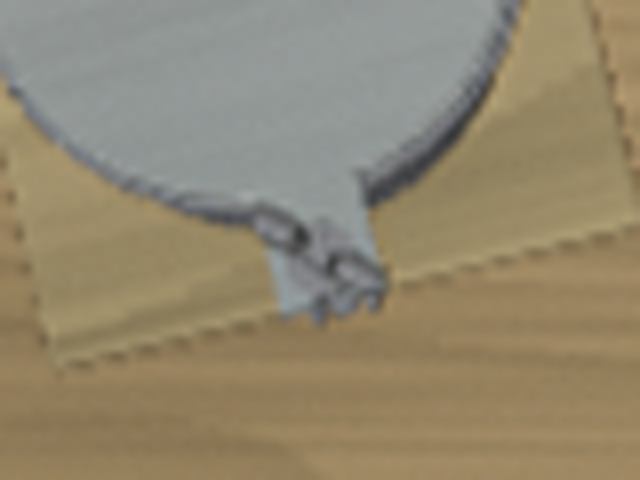

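The crops show the two wings: in scene0 at about (273,183) and (281,189), in top0 at about (225,193) and (235,198). So they lie diagonally, from -x-y to +x+y. Next I fit their line and the lug direction.

```bash
python3 - <<'E'
from h import *
for n in("scene","top"):
    p=ctrl.get_image(n);P=cloud(p).reshape(-1,3)
    N=P[(P[:,2]>178)&(P[:,2]<200)&(np.hypot(P[:,0]-548,P[:,1]-20)<45)]
    print(n,len(N),"top z pct",np.percentile(N[:,2],[50,90,98]).round(1))
    lab=N[:,1]>18.5
    a,b=N[~lab],N[lab]
    c=[(x[:,:2].min(0)+x[:,:2].max(0))/2 for x in(a,b)]; c2=[x[:,:2].mean(0) for x in (a,b)]
    d=c2[1]-c2[0]
    print(c,c2,"centre",sum(c2)/2,sum(c)/2,"ang",np.degrees(np.arctan2(d[1],d[0])),np.linalg.norm(d))
    # lug points
    L=P[(abs(P[:,2]-150)<4)&(np.hypot(P[:,0]-667,P[:,1]-49)>102)&(np.hypot(P[:,0]-548,P[:,1]-20)<45)]
    print("lug",len(L),L.mean(0).round(1),L.min(0).round(1),L.max(0).round(1))
    m=L[:,:2].mean(0);print("lug dir",np.degrees(np.arctan2(*(np.array([667,49.])-m)[::-1])))
E
```

```text
scene 58 top z pct [184.2 187.  188.6]
[array([541.6150537 ,   5.40056874]), array([556.32097765,  32.14984999])] [array([543.02622511,   5.79930627]), array([557.69063825,  32.38907431])] centre [550.35843168  19.09419029] [548.96801568  18.77520936] ang 61.12300656231673 30.36545367666957
lug 79 [557.2  19.  150.2] [534.7  -1.5 147.2] [572.7  39.8 154. ]
lug dir 15.287643537955455
top 46 top z pct [185.8 188.1 190.5]
[array([541.38836692,   4.54391019]), array([555.64987778,  30.49814884])] [array([540.8724737 ,   4.55103497]), array([554.86453466,  30.78049433])] centre [547.86850418  17.66576465] [548.51912235  17.52102951] ang 61.92238415516728 29.728140007695856
lug 65 [555.1  18.9 150.4] [5.318e+02 2.000e-01 1.476e+02] [572.6  37.4 153.8]
lug dir 15.05615664629577
```

Nut axis ≈ (549, 18.5), wings at ≈61.5°, nut top at z≈187.5, lug direction ≈15°. Moving above it.

```bash
python3 -m crank '[[[0.6,-0.6,-0.5,0,0,0],[0.8,-0.8,-0.5,0,0,0],[0.8,-0.8,-0.5,0,0,0],[0.8,-0.8,0,0,0,0],[0.8,-0.8,0,0,0,0],[0.8,-0.8,0,0,0,0],[0.8,-0.8,0,0,0,0],[0.8,-0.8,0,0,0,0],[0.8,-0.8,0,0,0,0],[0.8,-0.8,0,0,0,0],[0.8,-0.8,0,0,0,0],[0.8,-0.8,0,0,0,0]]]'; python3 -c "
from h import *;st()"
```

```text
clock: 1.7
eef_pos: [368.7, -281.0, 252.4]
tool_rot: [3.132, 0.002, 0.235]
force: [0.9, -0.1, 0.8]
width: 85.4
{'clock': 1.7, 'qpos': [0.604, 0.301, -0.025, 1.96, 0.019, 0.875, -0.768], 'eef_pos': [368.651, -281.038, 252.367], 'tool_rot': [3.132, 0.002, 0.235], 'force': [0.897, -0.072, 0.775], 'torque': [-0.012, -0.055, 0.03], 'width': 85.422}
```

```bash
python3 -m crank '[[[0.7,-0.7,0,0,0,0],[0.7,-0.7,0,0,0,0],[0.7,-0.7,0,0,0,0],[0.7,-0.7,0,0,0,0],[0.7,-0.7,0,0,0,0],[0.7,-0.7,0,0,0,0],[0.7,-0.7,0,0,0,0],[0.7,-0.7,0,0,0,0],[0.7,-0.7,0,0,0,0],[0.7,-0.7,0,0,0,0],[0.7,-0.7,0,0,0,0],[0.5,-0.5,0,0,0,0]]]' && python3 -m crank '[[[0,0,0,0,0,-1],[0,0,0,0,0,-1],[0,0,0,0,0,-1],[0,0,0,0,0,-1],[0,0,0,0,0,-1],[0,0,0,0,0,-1],[0,0,0,0,0,-1],[0,0,0,0,0,-1]]]' -0.4
```

```text
clock: 2.7
eef_pos: [559.4, 35.3, 253.6]
tool_rot: [3.129, -0.007, 0.239]
force: [-0.7, 0.5, -0.7]
width: 84.7
clock: 3.37
eef_pos: [562.7, 45.6, 253.9]
tool_rot: [3.127, -0.0, 1.128]
force: [-1.2, 0.2, -0.3]
width: 59.8
```

```bash
python3 -m crank '[[[-0.5,0,0.5,0.06,0.12,0.4],[-0.4,0,0.5,0,0,0],[-0.1,0,0.4,0,0,0],[0,0,0,0,0,0],[0,0,0,0,0,0]]]' && python3 - <<'E'
from h import *
st()
p=ctrl.get_image("scene");save(p,"s2.png",(237,140,317,210),8)
st()
E
```

```text
clock: 3.78
eef_pos: [550.9, 18.3, 211.9]
tool_rot: [3.131, -0.017, 1.09]
force: [-0.0, 0.0, 1.0]
width: 60.1
{'clock': 3.783, 'qpos': [0.152, 0.488, -0.34, 1.801, 0.197, 0.868, -0.758], 'eef_pos': [550.932, 18.337, 211.86], 'tool_rot': [3.131, -0.017, 1.09], 'force': [-0.022, 0.013, 0.996], 'torque': [0.045, -0.003, -0.003], 'width': 60.084}
{'clock': 3.833, 'qpos': [0.152, 0.488, -0.34, 1.801, 0.197, 0.868, -0.758], 'eef_pos': [550.896, 18.404, 211.886], 'tool_rot': [3.131, -0.017, 1.09], 'force': [-0.352, 0.429, -0.0], 'torque': [-0.023, 0.066, -0.022], 'width': 60.115}
```

View pics/s2.png

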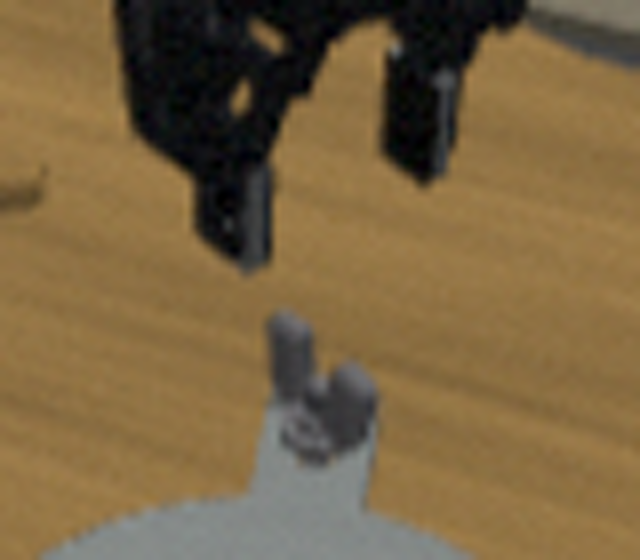

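Fingers straddle the wings (crop: wings at (290,350) and (350,400) below open pads). Descending.

```bash
python3 -m crank '[[[-0.03,-0.06,0.4,0.19,0.01,0.16],[0,0,0.5,0,0,0],[0,0,0.4,0,0,0],[0,0,0.2,0,0,0],[0,0,0.1,0,0,0],[0,0,0,0,0,0],[0,0,0,0,0,0]]]'
```

```text
clock: 4.42
eef_pos: [553.1, 22.4, 163.6]
tool_rot: [-3.134, -0.023, 1.072]
force: [-0.2, 0.2, 0.2]
width: 59.8
```

```bash
python3 -m crank '[[[-0.18,-0.06,0.05,0.15,-0.17,0],[0,0,0,0,0,0],[0,0,0,0,0,0]]]'
```

```text
clock: 4.67
eef_pos: [550.1, 19.2, 163.5]
tool_rot: [-3.12, -0.007, 1.072]
force: [0.3, -0.1, 0.5]
width: 59.5
```

```bash
python3 -m crank '[[[0,-0.02,0.02,-0.1,-0.15,0],[0,0,0,0,0,0],[0,0,0,0,0,0],[0,0,0,0,0,0]]]' 0.55 && python3 -m crank '[[[0,0,0,0,0,0],[0,0,0,0,0,0],[0,0,0,0,0,0],[0,0,0,0,0,0],[0,0,0,0,0,0]]]' 1; python3 -c "
from h import *;st()"
```

```text
clock: 5.0
eef_pos: [550.5, 20.3, 164.2]
tool_rot: [-3.135, 0.008, 1.073]
force: [0.7, -0.4, -0.2]
width: 19.5
clock: 5.42
eef_pos: [550.5, 20.4, 164.5]
tool_rot: [-3.135, 0.008, 1.073]
force: [0.3, -0.1, -0.3]
width: 0.2
{'clock': 5.417, 'qpos': [0.114, 0.558, -0.308, 1.827, 0.229, 0.801, -0.81], 'eef_pos': [550.518, 20.36, 164.475], 'tool_rot': [-3.135, 0.008, 1.073], 'force': [0.274, -0.083, -0.325], 'torque': [0.039, -0.009, 0.059], 'width': 0.239}
```

```bash
python3 - <<'E'
from h import *
p=ctrl.get_image("scene");t=ctrl.get_image("top")
a=p["color"][150:210,240:310];b=t["color"][165:215,200:260]
im=np.hstack([cv2.resize(a,(480,411),interpolation=3),cv2.resize(b,(320,411),interpolation=3)])[...,::-1]
cv2.imwrite("pics/s3.png",im)
E
```

```text
(no output)
```

View pics/s3.png

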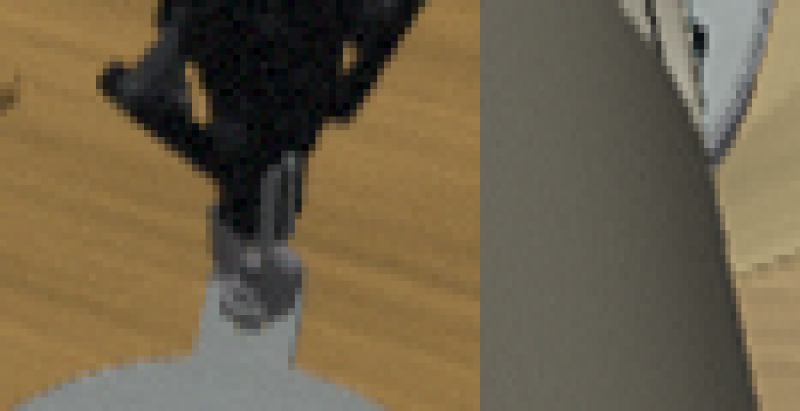

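The closed pads went into the gap between the wings: it is wider than the 22 mm pads, and nothing was touched. So I'll grip across the wing tips (49 mm) instead: lift, turn −90°, open to ~72 mm and descend.

```bash
python3 -m crank '[[[0,0,-0.3,0,0,0],[0,0,-0.6,0,0,0],[0,0,-0.5,0,0,0],[0,0,-0.3,0,0,0],[0,0,0,0,0,1],[0,0,0,0,0,1],[0,0,0,0,0,1],[0,0,0,0,0,1],[0,0,0,0,0,1],[0,0,0,0,0,1],[0,0,0,0,0,1],[0,0,0,0,0,1]]]' && python3 -m crank '[[[0,0,0,0,0,1],[0,0,0,0,0,1],[0,0,0,0,0,1],[0,0,0,0,0,1],[0,0,0,0,0,1],[0,0,0,0,0,1],[0,0,0,0,0,0],[0,0,0,0,0,0]]]' -0.7; python3 -c "
from h import *;st()"
```

```text
clock: 6.52
eef_pos: [552.0, 20.6, 223.9]
tool_rot: [3.141, 0.005, 0.196]
force: [0.1, -0.8, 0.2]
width: -0.1
clock: 7.18
eef_pos: [552.5, 22.0, 227.7]
tool_rot: [3.141, 0.002, -0.463]
force: [0.1, 0.2, -0.2]
width: 72.6
{'clock': 7.183, 'qpos': [-0.146, 0.466, 0.083, 1.766, -0.048, 0.914, -2.077], 'eef_pos': [552.544, 22.015, 227.719], 'tool_rot': [3.141, 0.002, -0.463], 'force': [0.14, 0.25, -0.209], 'torque': [0.027, 0.015, -0.013], 'width': 72.605}
```

```bash
python3 -m crank '[[[-0.04,0.16,0.4,0,0,0.33],[0,0,0.6,0,0,0],[0,0,0.5,0,0,0],[0,0,0.3,0,0,0],[0,0,0.1,0,0,0],[0,0,0,0,0,0],[0,0,0,0,0,0]]]'
```

```text
clock: 7.77
eef_pos: [551.2, 19.1, 171.2]
tool_rot: [-3.138, -0.001, -0.482]
force: [0.1, 0.2, -0.6]
width: 72.7
```

```bash
python3 -m crank '[[[-0.05,0.05,0.25,0,0,0.1],[0,0,0,0,0,0],[0,0,0,0,0,0]]]' && python3 -m crank '[[[0,0,0,0,0,0],[0,0,0,0,0,0],[0,0,0,0,0,0],[0,0,0,0,0,0],[0,0,0,0,0,0]]]' 1; python3 -c "
from h import *;st()"
```

```text
clock: 8.02
eef_pos: [550.4, 18.6, 164.7]
tool_rot: [-3.136, -0.004, -0.493]
force: [0.1, 0.1, 0.9]
width: 72.5
clock: 8.43
eef_pos: [551.1, 18.7, 165.8]
tool_rot: [-3.134, -0.006, -0.492]
force: [0.2, -0.5, 1.0]
width: 11.6
{'clock': 8.433, 'qpos': [-0.136, 0.535, 0.079, 1.85, -0.064, 0.75, -2.085], 'eef_pos': [551.138, 18.652, 165.827], 'tool_rot': [-3.134, -0.006, -0.492], 'force': [0.229, -0.51, 1.043], 'torque': [-0.01, 0.023, -0.005], 'width': 11.59}
```

```bash
python3 -m crank '[[[0,0,0,0,0,0],[0,0,0,0,0,0]]]' ; python3 - <<'E'
from h import *
p=ctrl.get_image("scene");save(p,"s4.png",(250,150,310,210),10)
P=cloud(p).reshape(-1,3)
N=P[(P[:,2]>156)&(P[:,2]<230)&(np.hypot(P[:,0]-549,P[:,1]-19)<50)]
for z in range(156,230,6):
    Q=N[(N[:,2]>=z)&(N[:,2]<z+6)]
    if len(Q): print(z,len(Q),Q.min(0).round(),Q.max(0).round())
E
```

```text
clock: 8.6
eef_pos: [551.2, 18.7, 166.0]
tool_rot: [-3.134, -0.006, -0.492]
force: [-0.7, 0.6, 0.5]
width: 0.1
156 20 [547.   6. 156.] [560.  35. 162.]
162 24 [543.   2. 162.] [561.  37. 168.]
168 33 [539.  -3. 168.] [562.  38. 174.]
174 17 [540.  -2. 175.] [561.  39. 180.]
180 23 [535.  -3. 180.] [563.  39. 186.]
186 9 [552.  23. 186.] [560.  39. 191.]
192 10 [554.  10. 193.] [562.  31. 198.]
198 21 [552.   4. 198.] [564.  33. 204.]
204 20 [551.   4. 204.] [564.  34. 210.]
210 25 [550.   4. 211.] [564.  33. 216.]
216 22 [550.   3. 216.] [565.  33. 221.]
222 15 [558.   9. 223.] [564.  29. 228.]
228 6 [555.   9. 228.] [565.  28. 230.]
```

View pics/s4.png

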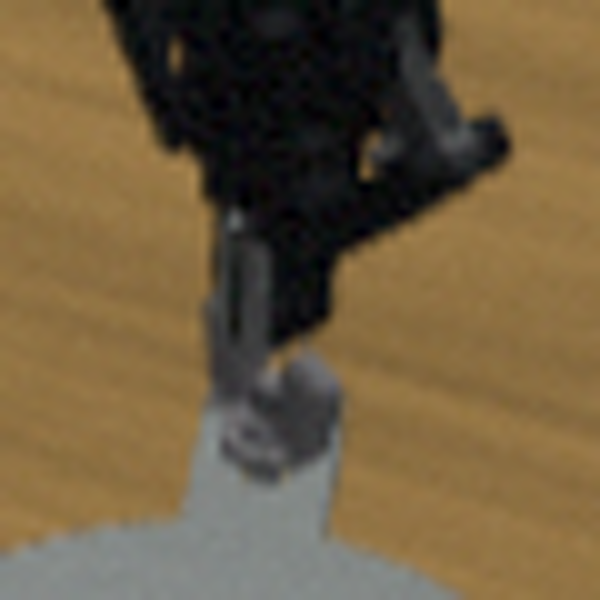

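```bash
python3 - <<'E'
from h import *
p=ctrl.get_image("scene");w=cloud(p);g=p["color"].mean(-1)
for v in range(168,200,2):
    print(v,"|".join("%3.0f,%3.0f,%3.0f,%3.0f"%(*w[v,u],g[v,u]) for u in range(270,286,2)))
E
```

```text
168 556,  3,236, 40|560,  9,241, 11|557, 13,240, 14|566, 21,249, 13|566, 26,251, 12|555, 27,243, 27|552, 31,242, 24|553, 36,245, 20
170 296,-99,  1, 91|557,  8,233, 13|563, 15,239, 16|566, 21,243, 22|568, 27,247, 15|563, 30,244, 17|563, 35,246, 19|580, 45,262,  9
172 305,-95,  0,111|557,  8,226, 64|564, 16,235, 46|564, 21,236, 19|567, 27,240, 13|573, 34,248, 13|576, 39,251,  8|578, 45,255,  3
174 314,-92, -0,110|559,  9,222, 57|561, 15,225, 44|566, 22,232, 33|565, 26,232, 13|575, 35,243, 21|576, 40,246, 14|579, 46,250, 10
176 325,-87,  1,103|558,  9,215, 55|562, 16,221, 43|563, 21,223, 63|562, 25,224,  9|556, 28,220, 22|578, 41,242,  9|304,-46, -1,104
178 331,-84, -2,107|559, 10,210, 61|564, 17,216, 45|561, 20,215, 64|563, 26,219, 18|562, 31,220, 16|553, 33,213, 19|315,-42,  0,107
180 541, -2,185, 79|561, 11,206, 61|562, 16,208, 57|564, 22,212, 53|562, 26,212, 16|560, 30,212, 20|552, 33,206, 16|323,-39, -0,102
182 539, -3,177, 84|557,  9,196, 55|562, 16,202, 56|561, 21,203, 51|563, 27,206, 19|555, 29,201, 22|551, 33,200, 71|336,-34,  3,104
184 360,-72, -0, 84|544,  5,177, 57|560, 16,
[... 311 characters left out ...]
,188, 74|558, 36,187,102|359,-25, -1,105
190 543, -0,154, 98|537,  3,151, 89|548, 12,163, 92|552, 19,169, 46|556, 25,175, 53|561, 32,182, 57|560, 37,183, 63|367,-22, -1, 97
192 546,  1,150,130|549,  8,156,115|554, 15,162, 87|551, 19,162, 80|557, 26,169, 53|559, 32,174, 58|559, 37,176, 58|377,-18,  0, 95
194 552,  3,149,130|557, 11,157, 80|556, 16,158, 97|554, 20,158, 81|558, 27,164, 69|560, 32,168, 57|557, 37,167, 66|386,-15,  0,101
196 558,  6,149,132|558, 11,151,125|560, 17,155, 70|558, 22,155, 70|556, 26,155, 78|559, 33,161, 93|545, 33,148,133|394,-11,  1,112
198 564,  9,148,133|563, 13,149,133|562, 18,150,124|551, 19,141,107|555, 26,148,129|555, 32,150,131|553, 36,150,136|403, -8,  1,110
```

The depth map shows the closed fingertips end at z≈193 while the reported TCP z is 166. So the real tips are about 27 mm higher than reported, and both closings happened above the nut without touching it. I'll use that offset and descend ~30 mm more with the jaws open around the tips.

```bash
python3 -m crank '[[[0,0,0,0,0,0],[0,0,0,0,0,0],[0,0,0,0,0,0],[0,0,0,0,0,0],[0,0,0,0,0,0],[0,0,0,0,0,0],[-0.08,0.05,0.2,0,0,0],[0,0,0.25,0,0,0],[0,0,0.25,0,0,0],[0,0,0.2,0,0,0],[0,0,0,0,0,0],[0,0,0,0,0,0]]]' -0.7; python3 - <<'E'
from h import *
st()
p=ctrl.get_image("scene");w=cloud(p);g=p["color"].mean(-1)
for v in range(174,200,2):
    print(v,"|".join("%3.0f,%3.0f,%3.0f,%3.0f"%(*w[v,u],g[v,u]) for u in range(262,294,3)))
E
```

```text
clock: 9.7
eef_pos: [547.5, 18.6, 135.1]
tool_rot: [-3.135, -0.004, -0.492]
force: [-1.4, 1.0, 1.1]
width: 72.7
{'clock': 9.7, 'qpos': [-0.132, 0.575, 0.073, 1.886, -0.068, 0.676, -2.08], 'eef_pos': [547.462, 18.563, 135.065], 'tool_rot': [-3.135, -0.004, -0.492], 'force': [-1.446, 1.017, 1.126], 'torque': [-0.012, 0.016, 0.038], 'width': 72.747}
174 531,-28,188, 68|538,-17,197, 10|528,-13,191, 10|311,-89, -2, 59|311,-79,  1,113|303,-71, -2,113|576, 35,244, 14|299,-52,  2, 58|556, 42,231, 62|559, 51,236, 20|587, 66,263,  9
176 529,-29,179, 69|537,-17,189, 19|527,-13,184, 15|323,-85,  0, 65|320,-75,  1,110|312,-68, -2,110|574, 35,237, 15|575, 42,240, 26|568, 47,236, 22|564, 53,235, 19|585, 66,256, 15
178 344,-107, -0, 93|537,-17,183,  6|528,-13,178, 15|331,-81, -0, 75|326,-72, -1,105|323,-63, -1,105|576, 36,233, 40|578, 43,237, 17|571, 48,233, 23|555, 50,221, 66|587, 67,252,  7
180 348,-106, -5,101|536,-18,175,  8|530,-12,173, 34|541,  0,186, 77|540,  8,188,108|332,-60, -1,102|330,-50,  1,105|578, 44,231, 14|573, 49,229, 19|318,-24,  1,107|587, 68,247, 18
182 360,-100, -2,106|538,-17,
[... 891 characters left out ...]
|402,-72,  0,111|399,-63,  1,113|542,  2,147,133|552, 14,160, 86|553, 22,165, 63|560, 32,174, 60|555, 38,172, 65|576, 52,195, 61|577, 60,199,  8|567, 64,193, 17
194 413,-77, -0,108|410,-68, -0,111|403,-61, -3,115|552,  6,151,132|554, 15,156, 96|552, 22,157, 86|560, 33,168, 61|540, 33,151, 90|573, 52,187, 52|574, 60,191, 20|566, 64,186, 13
196 423,-73,  2,107|417,-65, -1,111|414,-56,  0,108|559,  9,151,135|561, 18,156, 73|559, 25,157, 80|558, 32,160, 98|547, 36,152, 77|573, 52,180, 52|576, 60,186, 16|567, 65,180, 72
198 430,-70, -0,106|428,-61,  1,106|421,-53, -1,115|564, 11,150,133|560, 18,149,123|548, 21,140,107|559, 33,154,132|574, 46,172, 89|571, 52,172, 51|572, 60,176, 82|391, 14, -1,110
```

```bash
python3 -m crank '[[[0.04,0,0.17,0,0,0],[0,0,0,0,0,0]]]' && python3 -m crank '[[[0,0,0,0,0,0],[0,0,0,0,0,0],[0,0,0,0,0,0],[0,0,0,0,0,0],[0,0,0,0,0,0]]]' 1; python3 -c "
from h import *;st()"
```

```text
clock: 9.92
eef_pos: [548.9, 18.0, 129.8]
tool_rot: [-3.135, -0.005, -0.492]
force: [0.2, -0.0, -0.7]
width: 72.6
clock: 10.33
eef_pos: [548.9, 17.4, 130.8]
tool_rot: [-3.135, -0.005, -0.493]
force: [0.1, 0.0, -0.9]
width: 45.3
{'clock': 10.333, 'qpos': [-0.129, 0.582, 0.073, 1.887, -0.069, 0.667, -2.079], 'eef_pos': [548.935, 17.431, 130.762], 'tool_rot': [-3.135, -0.005, -0.493], 'force': [0.068, 0.036, -0.94], 'torque': [0.022, 0.068, 0.011], 'width': 45.316}
```

```bash
python3 -m crank '[[[0,0,-0.005,0,0,-1],[0,0,-0.005,0,0,-1],[0,0,-0.005,0,0,-1],[0,0,-0.005,0,0,-1],[0,0,-0.005,0,0,-1],[0,0,-0.005,0,0,-1]]]'; python3 -c "
from h import *;st()"
```

```text
clock: 10.83
eef_pos: [549.1, 18.6, 131.7]
tool_rot: [-3.139, -0.009, 0.16]
force: [-0.5, 0.8, 0.1]
width: 45.0
{'clock': 10.833, 'qpos': [-0.005, 0.581, -0.117, 1.883, 0.098, 0.674, -1.59], 'eef_pos': [549.129, 18.646, 131.656], 'tool_rot': [-3.139, -0.009, 0.16], 'force': [-0.505, 0.834, 0.113], 'torque': [0.218, 0.141, -0.119], 'width': 45.04}
```

Torque −0.12 N m matches the thread friction, so the nut is turning. Continuing to about 90°.

```bash
python3 -m crank '[[[0,0,-0.005,0,0,-1],[0,0,-0.005,0,0,-1],[0,0,-0.005,0,0,-1],[0,0,-0.005,0,0,-1],[0,0,-0.005,0,0,-1],[0,0,-0.005,0,0,-1],[0,0,-0.005,0,0,-1],[0,0,-0.005,0,0,-1],[0,0,0,0,0,0]]]'; python3 -c "
from h import *;st()
p=ctrl.get_image('scene');P=cloud(p).reshape(-1,3)
N=P[(P[:,2]>180)&(P[:,2]<196)&(np.hypot(P[:,0]-549,P[:,1]-19)<12)];print(len(N),np.percentile(N[:,2],[50,90,98]) if len(N) else 0)"
```

```text
clock: 11.58
eef_pos: [548.0, 20.0, 133.0]
tool_rot: [3.139, -0.01, 1.038]
force: [-0.1, 0.8, 1.3]
width: 45.2
{'clock': 11.583, 'qpos': [0.164, 0.6, -0.374, 1.878, 0.311, 0.712, -0.919], 'eef_pos': [548.04, 19.991, 133.03], 'tool_rot': [3.139, -0.01, 1.038], 'force': [-0.081, 0.778, 1.324], 'torque': [0.012, 0.219, 0.089], 'width': 45.214}
16 [185.94408071 188.97654747 189.17469929]
```

```bash
for i in 1; do python3 -m crank '[[[-0.036,-0.035,0,0,0,0],[-0.036,-0.035,0,0,0,0],[-0.036,-0.035,0,0,0,0]]]'; done; python3 -c "
from h import *;st()"
```

```text
clock: 11.88
eef_pos: [545.9, 19.1, 133.3]
tool_rot: [3.136, -0.013, 1.028]
force: [2.1, 0.7, -2.5]
width: 45.2
{'clock': 11.883, 'qpos': [0.164, 0.594, -0.37, 1.889, 0.309, 0.701, -0.926], 'eef_pos': [545.9, 19.141, 133.34], 'tool_rot': [3.136, -0.013, 1.028], 'force': [2.125, 0.702, -2.465], 'torque': [0.09, -0.55, 0.069], 'width': 45.227}
```

```bash
python3 -m crank '[[[-0.036,-0.035,0,0,0,0],[-0.036,-0.035,0,0,0,0],[-0.036,-0.035,0,0,0,0]]]'; python3 -c "
from h import *;st()"
```

```text
clock: 12.13
eef_pos: [544.5, 18.6, 133.6]
tool_rot: [3.13, -0.018, 1.028]
force: [3.9, 0.8, -4.1]
width: 45.1
{'clock': 12.133, 'qpos': [0.166, 0.589, -0.37, 1.899, 0.311, 0.689, -0.928], 'eef_pos': [544.518, 18.645, 133.617], 'tool_rot': [3.13, -0.018, 1.028], 'force': [3.911, 0.805, -4.069], 'torque': [0.071, -1.075, 0.129], 'width': 45.119}
```

The push is blocked at ≈3.8 mm with the force climbing, so the collar is not free yet. I'll move back and turn in ~0.5 mm steps.

```bash
python3 -m crank '[[[0.05,0.05,0,0,0,0],[0.05,0.05,0,0,0,0],[0,0,-0.005,0,0,-1],[0,0,-0.005,0,0,-1],[0,0,-0.005,0,0,-1],[0,0,0,0,0,0]]]'; python3 -c "
from h import *;st()"
```

```text
clock: 12.63
eef_pos: [544.7, 19.0, 133.6]
tool_rot: [3.133, -0.009, 1.351]
force: [0.3, 0.4, -0.8]
width: 45.4
{'clock': 12.633, 'qpos': [0.223, 0.607, -0.463, 1.888, 0.387, 0.724, -0.679], 'eef_pos': [544.657, 19.003, 133.643], 'tool_rot': [3.133, -0.009, 1.351], 'force': [0.289, 0.425, -0.833], 'torque': [0.039, -0.395, 0.122], 'width': 45.407}
```

```bash
python3 -m crank '[[[-0.017,-0.032,0,-0.148,0.077,0],[-0.017,-0.032,0,-0.148,0.077,0],[-0.017,-0.032,0,-0.148,0.077,0],[-0.017,-0.032,0,-0.148,0.077,0]]]'; python3 -c "
from h import *;st()"
```

```text
clock: 12.97
eef_pos: [543.1, 19.0, 134.0]
tool_rot: [3.067, -0.045, 1.341]
force: [1.8, 0.6, -1.3]
width: 45.4
{'clock': 12.967, 'qpos': [0.236, 0.572, -0.454, 1.966, 0.405, 0.601, -0.704], 'eef_pos': [543.094, 18.997, 134.001], 'tool_rot': [3.067, -0.045, 1.341], 'force': [1.767, 0.564, -1.282], 'torque': [0.103, -0.003, 0.104], 'width': 45.372}
```

Bolt is now at about 5° with only ~2 N, past the 2° stop. Continuing gently to see whether it binds.

```bash
python3 -m crank '[[[-0.017,-0.032,0,-0.148,0.077,0],[-0.017,-0.032,0,-0.148,0.077,0]]]'; python3 -m crank '[[[-0.017,-0.032,0,-0.148,0.077,0],[-0.017,-0.032,0,-0.148,0.077,0]]]'; python3 - <<'E'
from h import *
s=st();z=Ro.from_euler("xyz",s["tool_rot"]).as_matrix()[:,2];print(z,np.degrees(np.arccos(-z[2])))
p=ctrl.get_image("scene");save(p,"s5.png",(240,150,320,210),8)
E
```

```text
clock: 13.13
eef_pos: [541.2, 18.5, 134.0]
tool_rot: [3.035, -0.063, 1.336]
force: [2.4, 0.6, -1.5]
width: 45.1
clock: 13.3
eef_pos: [539.0, 17.9, 133.8]
tool_rot: [3.003, -0.08, 1.331]
force: [1.8, 0.7, -2.5]
width: 45.4
{'clock': 13.3, 'qpos': [0.24, 0.54, -0.432, 2.048, 0.431, 0.472, -0.738], 'eef_pos': [539.025, 17.889, 133.811], 'tool_rot': [3.003, -0.08, 1.331], 'force': [1.767, 0.671, -2.457], 'torque': [0.056, 0.223, 0.127], 'width': 45.379}
[ 0.15294981  0.04415315 -0.98724711] 9.16019210176803
```

View pics/s5.png

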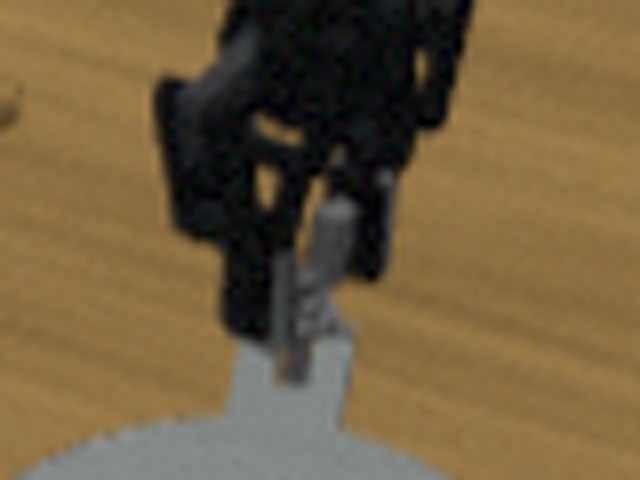

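The crop shows the nut tilted outward over the lug end, with the bolt in the slot at about crop (295,370). The angle is ≈9° and the force steady at ≈2 N, so I go on past 10°.

```bash
python3 -m crank '[[[-0.017,-0.032,0,-0.148,0.077,0],[-0.017,-0.032,0,-0.148,0.077,0],[-0.017,-0.032,0.005,-0.148,0.077,0],[-0.017,-0.032,0.005,-0.148,0.077,0]]]'; python3 - <<'E'
from h import *
s=st();z=Ro.from_euler("xyz",s["tool_rot"]).as_matrix()[:,2];print(z,np.degrees(np.arccos(-z[2])))
E
```

```text
clock: 13.68
eef_pos: [534.7, 16.7, 132.9]
tool_rot: [2.94, -0.113, 1.326]
force: [1.0, 0.3, -0.5]
width: 45.5
{'clock': 13.683, 'qpos': [0.227, 0.512, -0.39, 2.129, 0.468, 0.337, -0.779], 'eef_pos': [534.743, 16.693, 132.873], 'tool_rot': [2.94, -0.113, 1.326], 'force': [0.952, 0.345, -0.536], 'torque': [-0.005, 0.404, 0.236], 'width': 45.477}
[ 0.22077787  0.05914854 -0.97352893] 13.212532566330822
```

Past 13° with 1–2 N: the nut is free. I'll release, lift, close and come in behind the nut to push it down (joint 6 is near its limit).

```bash
python3 -m crank '[[[0,0,0,0,0,0],[0,0,0,0,0,0],[0,0,0,0,0,0],[0,0,0,0,0,0],[0,0,-0.3,0,0,0],[0,0,-0.6,0,0,0],[0,0,-0.6,0,0,0],[0,0,-0.5,0,0,0],[0,0,0,0,0,0]]]' -0.6; python3 - <<'E'
from h import *
s=st();R=Ro.from_euler("xyz",s["tool_rot"])
# untilt: rotvec in tool frame to vertical with same yaw
T=Ro.from_euler("xyz",[np.pi,0,s["tool_rot"][2]]);print(((R.inv()*T).as_rotvec()/np.radians(6)).round(2))
E
```

```text
clock: 14.43
eef_pos: [519.5, 13.1, 194.6]
tool_rot: [2.948, -0.111, 1.318]
force: [0.4, 0.7, 0.4]
width: 68.0
{'clock': 14.433, 'qpos': [0.344, 0.404, -0.525, 2.091, 0.356, 0.5, -0.684], 'eef_pos': [519.507, 13.117, 194.618], 'tool_rot': [2.948, -0.111, 1.318], 'force': [0.358, 0.696, 0.388], 'torque': [-0.044, 0.218, -0.021], 'width': 68.048}
[ 1.84 -1.05 -0.1 ]
```

```bash
python3 -m crank '[[[0,0,0,0.9,-0.5,0],[0,0,0,0.9,-0.5,0],[0.2,0.5,0,0.1,-0.1,0],[0.2,0.5,0,0,0,0],[0.2,0.5,0,0,0,0],[0.1,0.3,0,0,0,0],[0,0,0,0,0,0],[0,0,0,0,0,0]]]' 1; python3 - <<'E'
from h import *
s=st();p=ctrl.get_image("scene");w=cloud(p);P=w.reshape(-1,3);save(p,"s6.png",(240,150,320,210),8)
N=P[(P[:,2]>156)&(P[:,2]<205)&(np.hypot(P[:,0]-535,P[:,1]-15)<50)]
for z in range(156,205,5):
    Q=N[(N[:,2]>=z)&(N[:,2]<z+5)]
    if len(Q): print(z,len(Q),Q.min(0).round(),Q.max(0).round())
E
```

```text
clock: 15.1
eef_pos: [574.6, 18.1, 193.4]
tool_rot: [-3.121, 0.012, 1.304]
force: [-0.8, -0.7, 0.8]
width: -0.1
{'clock': 15.1, 'qpos': [0.238, 0.589, -0.505, 1.714, 0.338, 0.952, -0.668], 'eef_pos': [574.637, 18.052, 193.356], 'tool_rot': [-3.121, 0.012, 1.304], 'force': [-0.798, -0.696, 0.788], 'torque': [-0.036, 0.005, 0.014], 'width': -0.054}
156 22 [516.  12. 156.] [541.  26. 161.]
161 22 [511.   8. 161.] [544.  22. 166.]
166 23 [502.   4. 166.] [545.  22. 171.]
171 22 [509.   5. 171.] [545.  21. 176.]
176 21 [501.   5. 176.] [544.  22. 180.]
181 11 [503.  11. 181.] [514.  19. 186.]
```

View pics/s6.png

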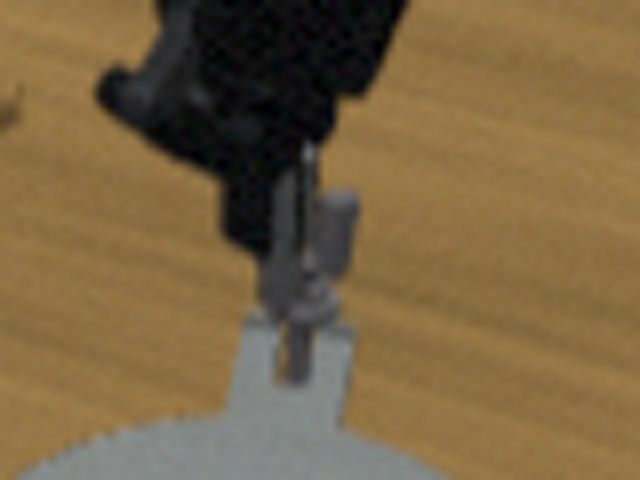

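Nut leans out beyond the lug (inner wing tip ≈ (545,6)), with the closed fingers lidward of it. Descending behind it.

```bash
python3 -m crank '[[[-0.1,0.05,0.3,0,0,0],[-0.1,0.05,0.5,0,0,0],[0,0,0.5,0,0,0],[0,0,0.3,0,0,0],[0,0,0.1,0,0,0],[0,0,0,0,0,0],[0,0,0,0,0,0]]]'
```

```text
clock: 15.73
eef_pos: [569.7, 8.3, 139.2]
tool_rot: [-3.118, 0.015, 1.304]
force: [0.0, -0.1, -0.3]
width: 0.0
```

```bash
python3 -m crank '[[[-0.1,-0.17,0,0,0,0],[-0.1,-0.17,0,0,0,0],[-0.1,-0.17,0,0,0,0],[-0.1,-0.17,0,0,0,0],[-0.1,-0.17,0,0,0,0],[-0.1,-0.17,0,0,0,0]]]';  python3 -m crank '[[[-0.1,-0.17,0,0,0,0],[-0.1,-0.17,0,0,0,0],[-0.1,-0.17,0,0,0,0],[-0.1,-0.17,0,0,0,0]]]'
```

```text
clock: 16.23
eef_pos: [536.4, -1.3, 142.9]
tool_rot: [-3.127, 0.012, 1.304]
force: [1.5, 0.4, -0.8]
width: -0.1
clock: 16.57
eef_pos: [511.2, -8.4, 144.2]
tool_rot: [-3.128, 0.012, 1.304]
force: [0.9, 0.2, -1.0]
width: -0.0
```

```bash
python3 -m crank '[[[-0.1,-0.17,0.12,0,0,0],[-0.1,-0.17,0.15,0,0,0],[-0.1,-0.17,0.15,0,0,0],[-0.1,-0.17,0.2,0,0,0],[-0.1,-0.17,0.2,0,0,0]]]';  python3 -m crank '[[[-0.07,-0.1,0.2,0,0,0],[-0.03,-0.05,0.2,0,0,0],[0,0,0.2,0,0,0]]]'
```

```text
clock: 16.98
eef_pos: [478.9, -17.2, 119.2]
tool_rot: [-3.129, 0.012, 1.303]
force: [1.1, 0.4, 1.0]
width: -0.3
clock: 17.23
eef_pos: [469.9, -20.0, 98.7]
tool_rot: [-3.125, 0.014, 1.303]
force: [-0.7, 0.1, 0.4]
width: 0.4
```

```bash
python3 - <<'E'
from h import *
p=ctrl.get_image("scene");save(p,"s7.png",(220,130,320,205),8)
E
```

```text
(no output)
```

View pics/s7.png

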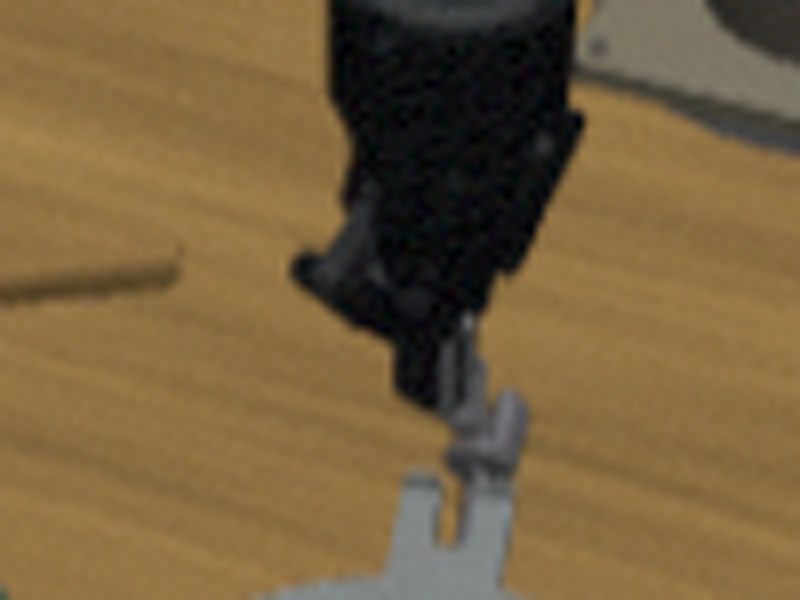

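```bash
python3 - <<'E'
from h import *
p=ctrl.get_image("scene");w=cloud(p);g=p["color"].astype(int)
for v in range(170,196,2):
    print(v,"|".join("%3.0f,%3.0f,%3.0f,%3.0f"%(*w[v,u],g[v,u].mean()) for u in range(268,292,2)))
E
```

```text
170 516,-18,192, 10|508,-16,187,  9|491,-17,174, 10|488,-13,173, 13|483, -9,171,  2|468, -9,160, 89|282,-69,  1,111|275,-64, -3,114|275,-57, -0,115|272,-51, -1,115|267,-46, -3,115|271,-38,  3,111
172 516,-18,186, 35|507,-16,180, 17|497,-15,173, 17|486,-13,166, 12|484, -9,165, 30|469, -8,154, 51|290,-66, -1,109|289,-59,  1,113|283,-54, -3,113|282,-48, -1,115|282,-41,  2,114|278,-35,  0,117
174 315,-98, -2,108|508,-16,174, 14|498,-14,168, 10|478,-16,152, 10|480,-10,155, 56|472, -7,150, 58|300,-62, -1,105|297,-56, -1,108|295,-50, -1,111|289,-45, -3,110|292,-37,  1,113|284,-33, -3,110
176 324,-95, -3,106|483,-25,145, 20|484,-19,148, 17|481,-15,148, 10|478,-10,146, 59|469, -8,141, 53|448,-10,123, 94|306,-53, -2,110|306,-46,  1,107|302,-40, -0,109|301,-34,  1,107|298,-28,  1,111
178 336,-89,  1,102|480,-26,136, 23|486,-18,143, 15|481,-14,140, 25|475,-11,137, 59|469, -7,133, 57|452, -8,120, 86|318,-48,  1,100|313,-43, -1,106|311,-36, -0,105|308,-31, -1,111|306,-25, -0,106
180 341,-87, -4, 98|484,-25,132, 75|485,-18,135, 30|480,-14,133, 28|478,-10,133, 57|463, -9,121, 78|456, -6,116, 90|439,
[... 747 characters left out ...]
|474, -4,102, 46|473,  1,104, 70|470,  6,103, 53|455,  7, 91, 78|355,-20, -2,107|354,-13,  0,112|352, -7,  0,108
190 389,-67, -0,108|539, -2,151, 99|540,  4,153,100|539,  9,155, 90|378,-45, -1,106|478, -2,100, 73|531, 22,152,107|467,  5, 93, 90|368,-22, -0,108|367,-15,  1,102|366, -9,  3,106|358, -5, -3,107
192 397,-64, -0,113|546,  1,150,132|545,  6,152,132|540,  9,149,127|386,-41, -1,101|483, -0, 97, 95|536, 24,151,121|532, 28,149,113|375,-19, -1, 97|373,-13, -1,102|373, -6,  1,101|368, -1, -1,102
194 405,-60, -1,111|551,  3,149,132|550,  8,150,132|547, 12,149,101|396,-37,  0,115|490,  3, 96,100|542, 26,150,131|541, 31,151,132|387,-14,  1, 99|386, -8,  3,104|379, -4, -1,108|375,  1, -3,103
```

Measured bolt angle ≈69–70° (shaft top at (490,3,96), collar ≈ (473,−1,102)). I'll press a little lower for margin, then lift away.

```bash
python3 -m crank '[[[0,0,0.15,0,0,0],[0,0,0.15,0,0,0],[0,0,0.15,0,0,0]]]'; python3 -m crank '[[[0,0,-0.3,0,0,0],[0,0,-0.7,0,0,0],[0,0,-0.9,0,0,0],[0,0,-0.9,0,0,0],[0,0,-0.9,0,0,0],[0.5,0.5,-0.9,0,0,0],[0.7,0.7,-0.5,0,0,0],[0.9,0,0,0,0,0],[0.9,0,0,0,0,0],[0.9,0,0,0,0,0],[0,0,0,0,0,0],[0,0,0,0,0,0]]]'; python3 - <<'E'
from h import *
st()
p=ctrl.get_image("scene");w=cloud(p);P=w.reshape(-1,3)
u=np.array([-.966,-.259,0]);l=np.array([-.259,.966,0]);D=P-np.array([549,18.5,70])
o,la,z=D@u,D@l,D[:,2]
m=(o>25)&(o<135)&(abs(la)<35)&(z>-30)&(z<80)
for a in range(25,135,10):
    k=m&(o>=a)&(o<a+10)
    if k.any(): print(a,k.sum(),"lat",la[k].min().round(),la[k].max().round(),"h",np.percentile(z[k],[5,50,95]).round())
t=ctrl.get_image("top")
for q in("bowl_chalk","bowl_moss","bowl_teal","bowl_clay","rib_tool","glaze_brush","spray_bottle"):
    r=ctrl.search_frame(q,t); print(q,np.round(r[0]["extent"]) if r else None)
cv2.imwrite("pics/s8.png",np.hstack([cv2.resize(p["color"][140:260,200:340],(560,480),interpolation=3),cv2.resize(t["color"][170:250,200:240],(240,480),interpolation=3)])[...,::-1])
E
```

```text
clock: 17.58
eef_pos: [471.0, -19.4, 84.2]
tool_rot: [-3.126, 0.013, 1.304]
force: [-0.1, -0.5, 1.3]
width: -0.2
clock: 18.58
eef_pos: [541.6, 92.0, 248.5]
tool_rot: [-3.126, 0.007, 1.303]
force: [-0.2, -0.2, -1.3]
width: 0.2
{'clock': 18.583, 'qpos': [0.152, 0.493, -0.56, 1.72, 0.293, 1.031, -0.778], 'eef_pos': [541.641, 91.989, 248.505], 'tool_rot': [-3.126, 0.007, 1.303], 'force': [-0.243, -0.218, -1.277], 'torque': [-0.016, -0.044, 0.03], 'width': 0.242}
55 4 lat -2.0 0.0 h [15. 18. 20.]
65 2 lat -1.0 -1.0 h [17. 18. 20.]
75 27 lat -11.0 11.0 h [19. 26. 32.]
85 27 lat -10.0 14.0 h [14. 33. 40.]
95 26 lat -11.0 14.0 h [13. 36. 45.]
105 24 lat -12.0 15.0 h [14. 29. 45.]
115 3 lat 5.0 13.0 h [13. 18. 20.]
bowl_chalk [145. 259.  27.  35.]
bowl_moss [237. 220.  11.  41.]
bowl_teal [299. 196.  22.  27.]
bowl_clay [294. 156.  30.  28.]
rib_tool [146. 258.  23.  32.]
glaze_brush [330. 266.  48.  38.]
spray_bottle [372. 229.  34.  29.]
```

View pics/s8.png

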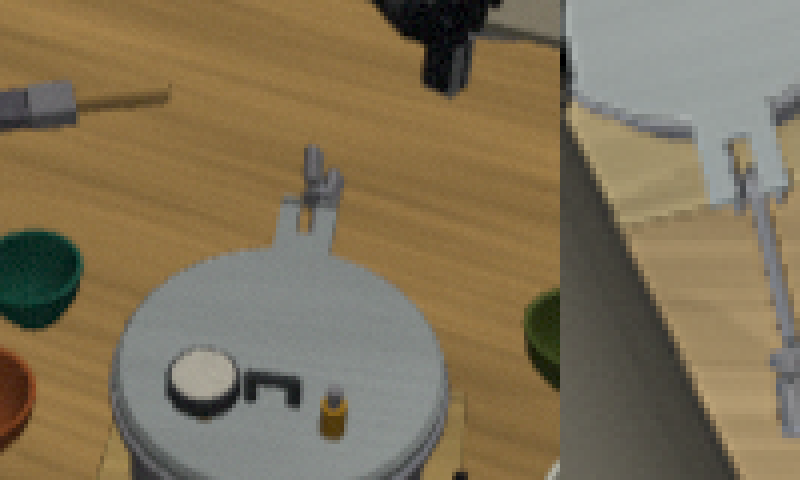

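The last picture shows the bolt lying outside the slot, pointing away from the pot at ≈77°. The robot is clear, the pot is shut and the bowls are in place. Handing in.

```bash
python3 -c "
from h import *;print(ctrl.finish_job())"
```

```text
the job is handed in; nothing more can be done
None
```

The lid is unlocked: the eyebolt is swung out of the slot to about 77° from upright, well past the 60° asked, and the arm let go and lifted clear at about 18.6 s.

- **Backing off the nut:** I gripped it by its wing tips and turned it about 88° anticlockwise. A gentle push was still blocked at about 4 mm. After another 18°, about 2.9 mm of rise in all, the bolt swung past 13° at about 2–3 N, so I turned no further. With a start of 0 to 2 mm, that puts the nut at most 4.9 mm above its seat, short of the thread end at 6.5 mm.
- **Swinging the bolt:** I swung it to 13° while holding the nut, released it, and pushed it down from behind with the closed fingers at about 2 N. The highest force I read at the wrist was about 6 N, in the blocked push.

**Last checks:**
- **Bolt angle:** The 77° comes from the depth image after the arm had left. The last picture shows the nut outside the lug and the lid shut.
- **Bystanders:** The network's positions for the teal and clay bowls, brush and bottle match the first picture. Those for the chalk and moss bowls do not, because the arm was covering that part of the top view and the network reported something else. The arm never went near those two bowls, but I did not confirm their positions.

**Fingertip height:** The real fingertips sat about 27 mm higher than the reported TCP. Two early attempts to close therefore shut above the nut without touching it, and I allowed for the offset from then on.

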